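# Prop the raspberry pan's lid half open

### The arm

A 6-joint arm with a two-finger parallel gripper is mounted at the origin on the work surface. World frame = base frame: x ahead of the robot, y to its left, z up, the work surface at z = 0. Lengths are in m, angles in rad, forces in N, time in s.
With the tool pointing down it reaches from about 0.35 to 0.85 m from the base axis. Payload 8.1 kg.
Tool frame: the origin (TCP) lies midway between the tips of the shut fingers; the grasp point (between the pads) lies robot.grasp_offset behind it (robot.grasp_offset is the distance from the TCP to the grasp point, in m); z points along the fingers, y is the direction in which the jaws open and shut (so a half turn about z gives the same grasp; the last joint's range is limited). The gripper opens to 93 mm and grips with 3 to 60 N. Pads are 15 mm wide; open, the fingers measure 128 mm over their backs; the gripper's body (75 mm by 188 mm) begins 65 mm behind the grasp point.
Start: joints at [-1.307, 0.13, 1.488, -0, 1.523, -0.085], TCP at [0.205, -0.564, 0.219] pointing down, gripper open.
Joint ranges: [-2.96, 2.96], [-0.89, 2.26], [0.02, 2.5], [-1.34, 4.48], [0, 2.73], [-2.66, 2.66]. Speed limits (rad/s): [2.39, 2.39, 2.79, 3.14, 3.14, 3.14].

### API

Orientations are given as a rotation vector (axis times angle).
In Python, from plant import robot gives the robot as it stands.
- The arm moves only by the shell command python3 -m handwheel 'ROWS' [OPENING] [FORCE]. ROWS is text: rows parted by semicolons, each of 6 numbers parted by spaces: the shift along the world's x, y, z each as a share of 0.3 m, from -1 to 1, then the turn, a rotation vector about the world's x, y, z each as a share of 45 degrees, from -1 to 1. A call has 1 to 5 rows; each row is the pose to reach, as a shift and turn from the pose commanded when the call began; what a row does not reach only later rows make up. A row lasts 1/10 s, in which the tool goes at most 50 mm and 8.59 degrees, less where a joint would pass 70% of its speed; a pose out of reach is approached as far as the arm can. A call with a number of a shift or a turn outside -1 to 1 is refused whole. A call with a gripper value outside its range is refused whole. OPENING is the closure, from -1 (fully open) to 1 (shut), set as the call begins (- or left out, the last holds). The fingers move at their own pace and stop on an object; FORCE is the grip in N (left out, the last holds). Time passes only in rows, so rows that repeat a pose let the fingers close. It gives the time, the measured TCP pose, the force and the opening at its end, in the units of the state.
- robot.read_state(): the state, without advancing time (a new reading comes with each control period).
- robot.read_camera(name): name is "scene" or "top"; returns (picture, depth): 400x640x3 uint8, red, green, blue; 400x640 float32, m along the optical axis (not along the pixel's ray), 0 where there is no reading.
- robot.camera_model(name): a dict with "camera_matrix" (3x3 intrinsics, pixels), "pose" (4x4, takes a point from camera to world coordinates). Camera axes: x right, y down, z forward; pixel columns grow to the right and rows downward; lengths in m; the calibration is good to about 2 mm. A picture is of the moment at which its call begins. camera_model takes no time and is no camera call.
- robot.close_job(): hands the job in, once; it reports no verdict.
Trained networks look in the newest picture that a camera, given by its name, has taken for a name from the list of things; names that differ only in an ending like _2 or _b are one class to them, and where a whole thing is asked for, a point or a joint stands for the part that bears it (a point fixed in the world has none). Each returns a list of dicts, best first, with "conf" (0 to 1); they miss things now and then, are a little off and sometimes report something else, mostly with a low value. They report only what shows in the picture. A call takes as long as a camera call.
- robot.look_for(camera, query): "rect" ([centre column, centre row, width, height] in pixels, round what is visible of it).
- robot.silhouettes(camera, query): "pixels" (400x640 bool, what is visible of it) and "rect" ([centre column, centre row, width, height] in pixels, round what is visible of it).
- robot.tip_of(camera, query): "at" ([row, column] in pixels: a listed point, or the origin of a listed thing).
The state is a dict: "t": time; "q": joint angles; "dq": joint speeds; "joint_torque": joint torques, N m; "tool_pos": TCP position; "orientation": TCP orientation; "force": force on the tool from outside, world axes, zero at the start; "wrist_torque": the same for the moment, N m; "opening": finger opening in m.
Only numpy, scipy, OpenCV 4.12 (cv2) and the standard library are available. Lean on these libraries where they do the work, as an engineer would, in place of code of your own. Each camera call takes 0.05 s, during which the arm holds its last target.

### The job

Raise the hinged lid of the raspberry pan, the one with the red handle bar, to half open: 45 degrees above level. Let go and see that its stiff hinge holds it there; leave the blueberry pan's lid as it is.

Things in the scene. Friction and masses are not known exactly. Their poses are not given: they have to be found in the camera images.
- rasp_lid (a joint): angle of the raspberry lid, rad: 0 lying level (shut), growing as its robot-side edge rises, 0.785 half open, stop at 1.9; starts at 0 to 0.25. A clear plate 146 mm wide with a steel front edge and a stiff friction hinge on its far edge: no spring or catch, it stays wherever it is left; moving it at the bar takes 2 to 8 N.
- rasp_bar (a point): centre of the raspberry lid's red handle bar: round, level, 12 mm thick, 108 mm free between two side rods (8 mm) that hold it 64 mm out from the lid's robot-side edge in the lid's plane, leaving an open gap for a finger. 110 to 168 mm high at the start. Its y axis runs along the bar, x along the lid to the hinge. Pinched from above across its thickness, it can turn between the fingers.
- rasp_hinge (a point): centre of the raspberry lid's hinge axis, 235 mm from the bar's centre, 110 mm above the counter. Part of the fixed pan: y along the hinge, x level and away from the robot, z up. The steel pan of red berries lies on its -x side: 165 mm deep (x), 150 mm wide, 100 mm high, screwed down on a black foot 215 by 190 mm.
- blue_bar (a point): centre of the blue handle bar of the blueberry pan's lid, a station of the same shape with dark blue berries, beside it; its lid is to be left where it is.

How it is judged:
At the end, for the whole second after the job is handed in: The raspberry lid stands by itself, still, at 45 degrees above level, within 10 degrees (0.61 to 0.96 rad) (value of joint rasp_lid between 0.61 and 0.96 rad and velocity of joint rasp_lid between -0.05 and 0.05 rad/s); the robot touches nothing.
It fails at once if the blueberry lid's bar is moved by more than 20 mm (distance of blue_bar from where it was at the start of the episode above 0.02 m).
It also fails if it takes over 35 s, if anything falls off the work surface, if the arm or the gripper's body presses on something with over 40 N, if the wrist force passes 120 N, or if a joint passes its speed limit or range.

## Working session

There is one attempt and no reset: what is moved stays moved. The work goes in short steps, Python scripts to look and compute and a shell command to move; the robot and the scene stay as the last step left them, time stands still between calls to the robot, and variables do not carry over. Pictures are saved under pics/ and viewed, and the job is handed in when it is done.

```bash
ls; mkdir -p pics; cat > h.py <<'E'
import numpy as np, cv2
from plant import robot
def snap(cam,fn):
    p,d=robot.read_camera(cam); cv2.imwrite('pics/'+fn,p[:,:,::-1]); return p,d
def w(cam,d,r,c,z=None):
    m=robot.camera_model(cam);K=m['camera_matrix'];T=m['pose']
    r0,c0=int(round(r)),int(round(c))
    if z is None:
        a=d[max(r0-1,0):r0+2,max(c0-1,0):c0+2]; a=a[a>0]; z=np.median(a) if a.size else 0
    p=np.array([(c-K[0,2])/K[0,0]*z,(r-K[1,2])/K[1,1]*z,z,1]); return (T@p)[:3]
E
python3 - <<'E'
from h import *
np.set_printoptions(precision=3,suppress=True)
s=robot.read_state();print(s, robot.grasp_offset)
for c in ('scene','top'):
    p,d=snap(c,c+'0.png')
    for n in ('rasp_bar','rasp_hinge','blue_bar'):
        for o in robot.tip_of(c,n)[:2]: print(c,n,o['conf'],o['at'],w(c,d,*o['at']))
E
```

```text
pics
{'t': 0.0, 'q': array([-1.307,  0.131,  1.489, -0.   ,  1.523, -0.085]), 'dq': array([-0.001, -0.   , -0.001, -0.   , -0.002, -0.   ]), 'joint_torque': array([ -0.   , -55.984, -49.177,   0.077,   0.035,  -0.   ]), 'tool_pos': array([ 0.205, -0.563,  0.218]), 'orientation': array([-3.092, -0.545,  0.   ]), 'force': array([-0.182, -0.701,  0.189]), 'wrist_torque': array([-0.02 ,  0.037, -0.038]), 'opening': 0.0930658717737272} 0.0188
scene rasp_bar 0.81 [167.1, 381.0] [0.396 0.226 0.001]
scene rasp_hinge 0.88 [255.6, 415.6] [0.747 0.163 0.118]
scene blue_bar 0.57 [198.9, 191.5] [ 0.496 -0.252  0.121]
top rasp_bar 0.85 [241.4, 227.1] [0.515 0.168 0.153]
top rasp_bar 0.4 [130.2, 234.8] [0.745 0.169 0.116]
top blue_bar 0.17 [128.5, 237.1] [0.748 0.165 0.116]
```

View pics/scene0.png

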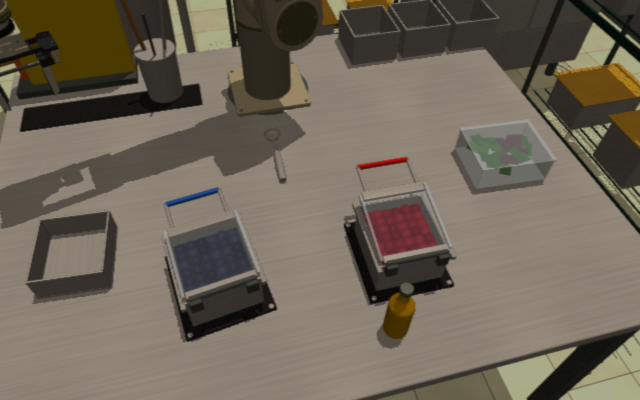

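View pics/top0.png

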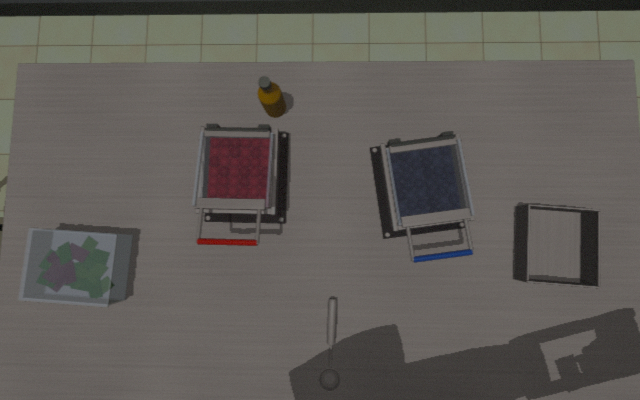

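The scene view shows the red bar at about (col 383, row 163), with the raspberry pan behind it. In the top view the bar is at (227, 241) and the hinge at about (238, 129). The blue station is well to the robot's right, and an amber bottle stands behind the hinge. Next I'll measure the bar.

```bash
cat >> h.py <<'E'
def bar(fn=None,cams=('scene','top')):
    out={}
    for cam in cams:
        p,d=snap(cam,(fn or 'x')+cam+'.png')
        hsv=cv2.cvtColor(p,cv2.COLOR_RGB2HSV)
        q=p.astype(int); m=((q[...,0]>110)&(q[...,1]<45)&(q[...,2]<45)).astype('uint8')
        n,l,st,ce=cv2.connectedComponentsWithStats(m)
        for i in range(1,n):
            if st[i,4]<40: continue
            ys,xs=np.nonzero(l==i); P=np.array([w(cam,d,y,x,d[y,x]) for y,x in zip(ys,xs) if d[y,x]>0])
            c=np.median(P,0); P=P[np.linalg.norm(P-c,axis=1)<.08]; c=P.mean(0)
            u=np.linalg.svd(P-c)[2][0]; t=(P-c)@u
            print(cam,st[i],'c',(c+u*(t.max()+t.min())/2).round(4),'dir',u.round(3),'len',round(np.ptp(t),3),'zmax',P[:,2].max().round(3))
E
python3 - <<'E'
from h import *
bar('a')
p,d=robot.read_camera('top')
for (r,c) in [(129,210),(127,264),(134,235),(205,200),(207,260),(205,235)]: print(r,c,w('top',d,r,c).round(3))
for cam in ('scene','top'):
    m=robot.camera_model(cam); print(m['pose'][:3,3])
E
```

```text
scene [358 158  49  10 144] c [0.5175 0.1697 0.1524] dir [0.021 1.    0.003] len 0.112 zmax 0.158
top [197 240  59   5 209] c [0.5141 0.1706 0.153 ] dir [-0.019 -1.    -0.002] len 0.114 zmax 0.157
129 210 [0.747 0.222 0.117]
127 264 [0.752 0.109 0.113]
134 235 [0.737 0.169 0.117]
205 200 [0.586 0.228 0.141]
207 260 [0.583 0.108 0.141]
205 235 [0.586 0.158 0.141]
[ 1.22530864 -0.17309085  0.9346751 ]
[ 0.52981585 -0.03331983  0.89772022]
```

Both cameras put the bar's centre at (0.515, 0.170, 0.149). That makes the hinge (0.747, 0.165, 0.110), and the lid angle about 0.17 rad. These agree with the given sizes and the depth readings at the hinge. I'll travel high to the bar and turn the jaws so they open along x, which needs about +69° about z.

```bash
python3 -m handwheel '0.3 0.72 0.1 0 0 0.76;0.3 0.72 0.1 0 0 0.76;0.3 0.72 0.1 0 0 0.76;0.3 0.72 0.1 0 0 0.76;0.3 0.72 0.1 0 0 0.76' -0.1 30
```

```text
t: 1.05
tool_pos: [0.2959, -0.3456, 0.2492]
orientation: [2.792, 1.439, 0.001]
force: [-0.2, -0.9, 0.3]
opening: 0.0574
```

```bash
python3 -m handwheel '0.3 0.72 0 0 0 0.76;0.3 0.72 0 0 0 0.76;0.3 0.72 0 0 0 0.76;0.3 0.72 0 0 0 0.76;0.3 0.72 0 0 0 0.76'
```

```text
t: 1.55
tool_pos: [0.3857, -0.1292, 0.249]
orientation: [2.245, 2.197, 0.001]
force: [1.1, -0.2, 0.1]
opening: 0.0511
```

```bash
python3 -m handwheel '0.34 0.75 -0.05 0 0 0;0.34 0.75 -0.05 0 0 0;0.34 0.75 -0.05 0 0 0;0.34 0.75 -0.05 0 0 0;0.34 0.75 -0.05 0 0 0'
```

```text
t: 2.05
tool_pos: [0.4877, 0.0955, 0.2338]
orientation: [2.252, 2.19, 0.001]
force: [0.3, -0.6, 1.2]
opening: 0.0509
```

```bash
python3 -m handwheel '0.09 0.24 0 0 0 0;0.09 0.24 0 0 0 0;0.09 0.24 0 0 0 0;0.09 0.24 0 0 0 0'; python3 - <<'E'
from h import *
s=robot.read_state();print(s['tool_pos'],s['orientation'],s['opening'])
bar('b',('scene',))
E
```

```text
t: 2.45
tool_pos: [0.5139, 0.1654, 0.2334]
orientation: [-2.251, -2.192, 0.001]
force: [-0.1, -0.2, 0.4]
opening: 0.0509
[0.5138607  0.16538843 0.23337226] [-2.25077215e+00 -2.19162792e+00  1.38397004e-03] 0.05088144260038587
scene [380 158  27   7  80] c [0.5179 0.1947 0.1523] dir [ 0.017  1.    -0.009] len 0.063 zmax 0.158
```

View pics/bscene.png

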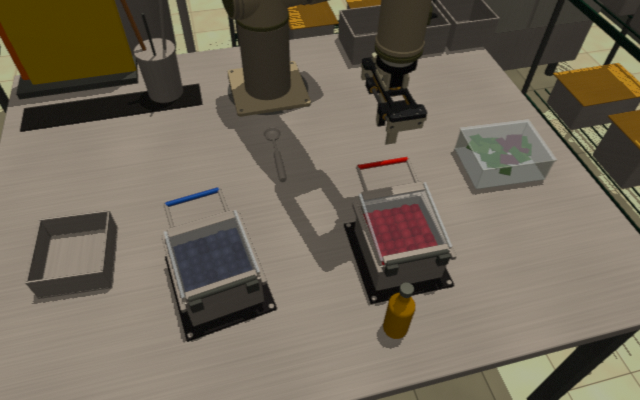

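The gripper is above the red bar, with its fingers near (400, 125) and its jaws along x. The bar hasn't moved: only its shadowed part dropped out of the colour mask. I'll lower the tool so the bar sits at the grasp point, at TCP z of about 0.131, then grip.

```bash
python3 -m handwheel '0 0.01 -0.12 0 0 0;0 0.01 -0.24 0 0 0;0 0.01 -0.34 0 0 0;0 0.01 -0.34 0 0 0;0 0.01 -0.34 0 0 0'
```

```text
t: 3.0
tool_pos: [0.5139, 0.167, 0.1322]
orientation: [-2.254, -2.188, 0.001]
force: [-0.5, -0.3, 0.5]
opening: 0.0508
```

```bash
python3 -m handwheel '0 0 0 0 0 0;0 0 0 0 0 0;0 0 0 0 0 0;0 0 0 0 0 0;0 0 0 0 0 0' 1 30; python3 - <<'E'
from h import *
snap('scene','c.png');snap('top','ct.png')
print(robot.read_state())
E
```

```text
t: 3.5
tool_pos: [0.5142, 0.1682, 0.132]
orientation: [2.252, 2.19, 0.001]
force: [-0.2, 0.1, 0.7]
opening: 0.0155
{'t': 3.6, 'q': array([ 2.21220797e-01,  2.93183953e-02,  1.75520237e+00, -3.53806030e-04,
        1.35483890e+00,  2.49431773e-01]), 'dq': array([-0.00067986,  0.00154182, -0.00171528,  0.00281631,  0.00518344,
       -0.0019156 ]), 'joint_torque': array([  0.68249088, -48.32371116, -45.41005969,   0.37098812,
         1.3809894 ,   0.05623545]), 'tool_pos': array([0.51505532, 0.16818196, 0.13201015]), 'orientation': array([2.25142232, 2.18895202, 0.00270505]), 'force': array([ 6.63673227, -0.89065263, -1.4962354 ]), 'wrist_torque': array([-0.019197  , -1.0001519 ,  0.04277338]), 'opening': 0.011065775410747453}
```

The grip is on: the opening is 11 mm, which matches the bar. Next I'll follow the hinge arc in steps, with the turn taken up by the bar turning in the pads.

```bash
python3 -m handwheel '0.008 0 0.04 0 0 0;0.017 0 0.078 0 0 0;0.029 0 0.115 0 0 0;0.042 0 0.152 0 0 0;0.042 0 0.152 0 0 0'; python3 - <<'E'
from h import *
bar('d',('top',)); p,d=snap('scene','d.png')
s=robot.read_state();print(s['force'],s['wrist_torque'],s['opening'])
E
```

```text
t: 4.1
tool_pos: [0.5271, 0.168, 0.1787]
orientation: [2.252, 2.19, 0.0]
force: [-2.9, -2.5, 4.0]
opening: 0.011
[-1.1872593  -1.67462464  2.64756783] [-0.36361265  0.28705666  0.01796563] 0.010836605485207387
```

View pics/d.png

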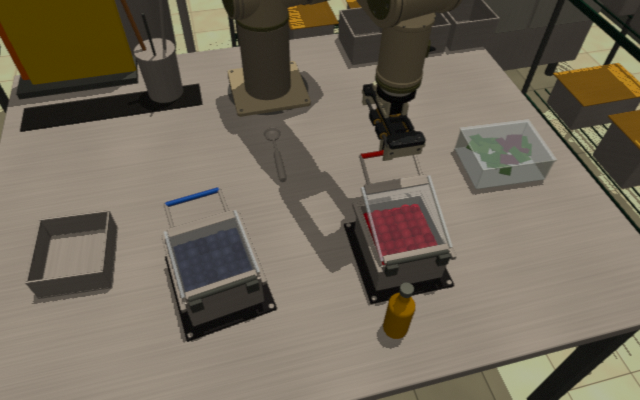

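The lid is rising with the bar: its front edge is now clearly above the pan at about (415, 185). Forces are small, so I'll carry on to 45°.

```bash
python3 -m handwheel '0.016 0 0.036 0 0 0;0.032 0 0.071 0 0 0;0.051 0 0.105 0 0 0;0.071 0 0.139 0 0 0;0.093 0 0.171 0 0 0'
```

```text
t: 4.7
tool_pos: [0.5523, 0.1677, 0.229]
orientation: [-2.25, -2.188, 0.009]
force: [-16.4, -3.8, 3.8]
opening: 0.011
```

```bash
python3 -m handwheel '0.023 0 0.032 0 0 0;0.05 0 0.065 0 0 0;0.084 0 0.1 0 0 0;0.084 0 0.1 0 0 0;0.084 0 0.1 0 0 0'; python3 - <<'E'
from h import *
p,d=snap('scene','e.png')
s=robot.read_state();print(s['tool_pos'],s['force'],s['wrist_torque'],s['opening'])
E
```

```text
t: 5.2
tool_pos: [0.5791, 0.1673, 0.2628]
orientation: [2.252, 2.189, -0.002]
force: [-17.8, -6.9, 18.1]
opening: 0.0109
[0.57913474 0.16728404 0.2627898 ] [-17.60280939  -6.86609558  17.83858099] [-1.35730753  3.19511622  0.0582857 ] 0.010960358414736525
```

View pics/e.png

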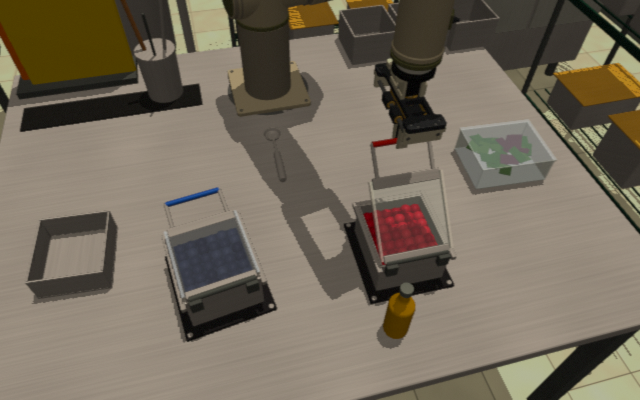

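The lid is near 45°. There's a radial force of about 25 N directed away from the hinge, so my arc is a few mm too tight. I'll relax it outward before letting go.

```bash
python3 -m handwheel '-0.006 0 0.006 0 0 0;-0.006 0.004 0.006 0 0 0;-0.006 0.004 0.006 0 0 0'
```

```text
t: 5.55
tool_pos: [0.579, 0.1673, 0.2629]
orientation: [2.251, 2.186, -0.0]
force: [-2.8, -10.9, 5.5]
opening: 0.0106
```

```bash
python3 -m handwheel '0 -0.008 0 0 0 0;-0.001 -0.008 0.001 0 0 0;-0.001 -0.008 0.001 0 0 0'; python3 - <<'E'
from h import *
bar('f')
E
```

```text
t: 5.85
tool_pos: [0.5783, 0.1672, 0.2621]
orientation: [2.252, 2.189, 0.003]
force: [-3.2, -0.7, 5.8]
opening: 0.0111
top [218 182   7  19  83] c [0.6199 0.2051 0.0842] dir [-0.987 -0.109  0.118] len 0.04 zmax 0.09
top [228 182  10  13 106] c [0.6276 0.1799 0.0837] dir [-0.932 -0.192  0.309] len 0.029 zmax 0.091
top [238 185   8  10  49] c [0.6251 0.1621 0.0799] dir [-0.675 -0.538  0.504] len 0.025 zmax 0.086
```

The forces have eased. I'll open the jaws to about 50 mm, not fully, so the far finger stays clear of the lid's edge. Then I'll go straight up.

```bash
python3 -m handwheel '0 0 0 0 0 0;0 0 0 0 0 0;0 0 0 0 0 0;0 0 0 0 0 0;0 0 0 0 0 0' -0.1; python3 -m handwheel '0 0 0.08 0 0 0;0 0 0.16 0 0 0;0 0 0.3 0 0 0;0 0 0.45 0 0 0;0 0 0.45 0 0 0'
```

```text
t: 6.45
tool_pos: [0.5777, 0.1669, 0.2604]
orientation: [-2.252, -2.19, 0.0]
force: [-0.5, 0.1, -0.4]
opening: 0.0466
t: 6.95
tool_pos: [0.5794, 0.1673, 0.404]
orientation: [2.248, 2.185, 0.016]
force: [0.8, 0.0, 2.0]
opening: 0.0511
```

```bash
python3 -m handwheel '-0.5 0 0.1 0 0 0;-0.5 0 0.1 0 0 0;-0.5 0 0.1 0 0 0;-0.5 0 0.1 0 0 0;-0.5 0 0.1 0 0 0'; python3 - <<'E'
from h import *
bar('g'); 
p,d=snap('scene','g.png')
print(robot.read_state()['force'])
for c in('scene','top'):
    p,d=robot.read_camera(c)
    for n in('rasp_bar','blue_bar'):
        for o in robot.tip_of(c,n)[:2]: print(c,n,o['conf'],o['at'],w(c,d,*o['at']).round(3))
E
```

```text
t: 7.45
tool_pos: [0.4272, 0.1671, 0.4267]
orientation: [2.251, 2.19, 0.004]
force: [-0.0, 0.1, -0.2]
opening: 0.0513
scene [372 134  57  11 189] c [0.5804 0.1695 0.2789] dir [ 0.013  1.    -0.008] len 0.113 zmax 0.282
scene [367 220   8  10  56] c [0.628  0.1122 0.0846] dir [ 0.994 -0.07   0.087] len 0.029 zmax 0.089
top [208 187   8   8  50] c [0.6209 0.2246 0.0824] dir [-0.89   0.399 -0.218] len 0.017 zmax 0.087
top [229 187   7   8  49] c [0.6212 0.1794 0.0868] dir [-0.958 -0.28  -0.061] len 0.017 zmax 0.09
top [250 187   7   8  43] c [0.6197 0.1341 0.0867] dir [-0.883  0.465 -0.066] len 0.016 zmax 0.09
top [173 201  70   7 360] c [0.5769 0.1685 0.2793] dir [-0.015 -1.     0.002] len 0.114 zmax 0.283
[0.03494816 0.86980949 0.46780052]
scene rasp_bar 0.87 [142.2, 400.4] [0.583 0.169 0.273]
top rasp_bar 0.95 [203.2, 209.5] [0.579 0.165 0.28 ]
top blue_bar 0.97 [257.2, 442.1] [ 0.487 -0.25   0.126]
```

View pics/g.png

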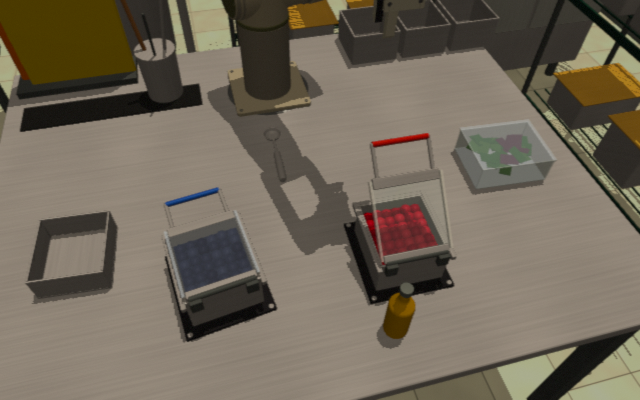

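The picture shows the lid standing open on its own, with the red bar at (400, 140) and the gripper clear. The bar's centre is about (0.579, 0.169, 0.275), which gives about 0.78 rad. The blue bar, at (192, 197), looks unchanged. I'll wait half a second to check for creep, then hand in.

```bash
python3 -m handwheel '0 0 0 0 0 0;0 0 0 0 0 0;0 0 0 0 0 0;0 0 0 0 0 0;0 0 0 0 0 0'; python3 - <<'E'
from h import *
bar('i')
robot.close_job()
E
```

```text
t: 8.4
tool_pos: [0.4277, 0.1669, 0.4257]
orientation: [2.253, 2.19, 0.0]
force: [0.1, -0.0, -0.6]
opening: 0.0514
scene [372 134  57  11 189] c [0.5803 0.1688 0.2789] dir [0.02 1.   0.  ] len 0.114 zmax 0.283
scene [384 215  13  13  46] c [0.6905 0.1262 0.1676] dir [-0.347  0.877  0.333] len 0.027 zmax 0.176
scene [367 220   8  10  56] c [0.6266 0.1125 0.0839] dir [ 0.999 -0.027  0.03 ] len 0.029 zmax 0.088
top [229 182   8  13  71] c [0.6277 0.1801 0.0847] dir [-0.971 -0.128  0.201] len 0.028 zmax 0.09
top [208 187   8   8  53] c [0.6216 0.2241 0.0825] dir [-0.558 -0.816  0.149] len 0.018 zmax 0.086
top [250 187   7   8  43] c [0.6199 0.134  0.0868] dir [-0.927  0.375 -0.024] len 0.016 zmax 0.09
top [172 201  71   7 361] c [0.5769 0.1683 0.2792] dir [-0.014 -1.    -0.001] len 0.114 zmax 0.282
the job is handed in; nothing more can be done
```

The raspberry lid is standing at about 0.78 rad (45°) on its own hinge, and I handed the job in at about 8.5 s. I pinched the red bar from above, followed the hinge arc up, let go and moved the arm clear.

- **Holding:** both cameras measured the bar within 1 mm of the same place just after release and about 1 s later, so it is not creeping. The force reading was near zero, so the arm is touching nothing.
- **Blueberry lid:** the arm never went near it, and it looks the same in the pictures. I did not measure its movement closely, because my first reading of the blue bar was a rough one.
- **One thing off on the way:** near the top my arc was slightly tight and the wrist force reached about 26 N. I eased that to under 7 N before opening the jaws. The limit is 120 N.

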